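Cap a row of flip-lid sample tubes with the fingertips

ROBOT

A 6-joint arm with a two-finger parallel gripper is mounted at the origin on a cart in front of the work surface, level with it; the furniture and walls round the work are solid. World frame = base frame: x ahead of the robot, y to its left, z up, the work surface at z = 0. Lengths are in mm, angles in rad, forces in N, time in s.
With the tool pointing down it reaches from about 300 to 850 mm from the base axis. Payload 5.4 kg.
Tool frame: the origin (TCP) lies at the very end of the fingers, on their centre line; the grasp point (between the pads) lies 19 mm behind it; z points along the fingers, y is the line along which they close (so a half turn about z gives the same grasp; the last joint's range is limited). The gripper opens to 85 mm and grips with 20 to 120 N. Pads are 22 mm wide; open, the fingers measure 114 mm over their backs; the gripper's body (76 mm by 85 mm) begins 54 mm behind the grasp point. The pads swing forward as they close: fully open they stand 13 mm farther back than shut.
Start: joints at [0.975, 0.158, 1.597, -0, 1.386, -0.21], TCP at [216.381, 532.715, 231.299] pointing down, gripper open.
Joint ranges: [-2.91, 2.91], [-0.94, 2.29], [0.18, 2.7], [-1.29, 4.43], [0.17, 2.64], [-3, 3]. Speed limits (rad/s): [2.57, 2.57, 3.14, 3.14, 3.14, 3.14].

INTERFACE

Orientations are given as [roll, pitch, yaw] about the fixed x, y, z axes, in that order (R = Rz(yaw) Ry(pitch) Rx(roll)).
In Python, from plant import r gives the robot as it stands.
- The arm moves only by the tool move_arm, never from a script. Its argument "commands" is one flat list of numbers, 7 for each row, row after row: the shift along the tool's x, y, z in units of 40 mm (1.0 is 40 mm), then the turn, a rotation vector about the tool's x, y, z in degrees, then the finger opening in mm, from 0 to 85.4. A call has 1 to 12 rows; each row shifts and turns the commanded pose from where the row before left it, along the tool's axes as they then stand; what a row does not reach is not made up. A row lasts 1/8 s, in which the tool goes at most 62.5 mm and 10.7 degrees, less where a joint would pass 70% of its speed; a pose out of reach is approached as far as the arm can. A call is refused whole if a number of a shift passes 1 or a number of a turn 10.7, either way. A call with a gripper value outside its range is refused whole. The fingers move at their own pace and stop on an object; "newtons" is the grip in N (left out, the last holds). Time passes only in rows, so rows that do not move let the fingers close. It gives the time, the measured TCP pose, the force, the opening and the grip force at its end, in the units of the state.
- r.read_state(): the state, without advancing time (a new reading comes with each control period).
- r.capture(name): name is "scene" or "top" or "wrist"; returns a dict with "image" (400x640x3 uint8, red, green, blue), "fov_y" (degrees; the focal length in pixels is half the picture's height over the tangent of half this angle, whatever the lens; pixels are square), "cx", "cy" (the principal point, pixels), "eye" and "orientation" of the camera in the world. Camera axes: x right, y down, z forward; pixel columns grow to the right and rows downward; lengths in mm; the calibration is good to about 2 mm. A picture is of the moment at which its call begins. There is no depth.
- r.finish_job(): hands the job in; it is judged then, once.
The state is a dict: "clock": time; "qpos": joint angles; "joint_vel": joint speeds; "joint_torque": joint torques, N m; "position": TCP position; "tcp_rot": TCP orientation; "wrist_force": force on the tool from outside, world axes, zero at the start; "moment": the same for the moment, N m; "width": finger opening in mm; "grasp_force": force on a finger pad.
Only numpy, scipy, OpenCV 4.12 (cv2) and the standard library are available. Lean on these libraries where they do the work, as an engineer would, in place of code of your own. Each camera call takes 0.05 s, during which the arm holds its last target. There are 200 camera calls.

TASK

Close the four flip-lid tubes standing open in the blue rack: begin with the red lid and run your fingertips along the row, folding each standing lid over onto its tube and pressing its plug fully home, lid after lid in row order, never taking the fingertips down past a tube whose lid still stands open. Only push and press, with light finger pressure, and pick nothing up; leave the dropper bottle, pipette, marker and beaker round the rack as they are.

Things in the scene. Friction and masses are not known exactly. Their poses are not given: they have to be found in the camera images.
- rack: blue grid rack, held fast to the worktop, 59 x 154 x 62 mm in its own x, y, z (its end walls are the highest part), with four tubes fixed in it. Origin: centre of its underside; z up, y along the row from the first tube (red lid) to the fourth. Clear 12 x 75 mm tubes stand 36.4 mm apart in its middle row (x = 0) at y = -45.5, -9.1, 27.3, 63.7 mm, mouths 78 mm above the worktop
- mouth_1 (a point): centre of the mouth of the red-lidded first tube, 78 mm above the rack's underside (mouth 12 mm across); its axes are those of the rack
- mouth_2 (a point): centre of the mouth of the second tube, 78 mm above the rack's underside (mouth 12 mm across); its axes are those of the rack
- mouth_3 (a point): centre of the mouth of the third tube, 78 mm above the rack's underside (mouth 12 mm across); its axes are those of the rack
- mouth_4 (a point): centre of the mouth of the fourth tube, 78 mm above the rack's underside (mouth 12 mm across); its axes are those of the rack
- flap_1 (a joint): hinge of the lid of the red-lidded first tube (red), rad: 0 = flat over the mouth, 1.57 = upright, 1.45 to 1.9 at the start. Axis parallel to the rack's x, 10.5 mm from the mouth's centre on the rack's -y side, 77 mm above the worktop: push the lid over towards the rack's +y. It stays where it is left; 0.3 to 1.5 N moves it
- flap_2 (a joint): hinge of the lid of the second tube (yellow), rad: 0 = flat over the mouth, 1.57 = upright, 1.45 to 1.9 at the start. Axis parallel to the rack's x, 10.5 mm from the mouth's centre on the rack's -y side, 77 mm above the worktop: push the lid over towards the rack's +y. It stays where it is left; 0.3 to 1.5 N moves it
- flap_3 (a joint): hinge of the lid of the third tube (yellow), rad: 0 = flat over the mouth, 1.57 = upright, 1.45 to 1.9 at the start. Axis parallel to the rack's x, 10.5 mm from the mouth's centre on the rack's -y side, 77 mm above the worktop: push the lid over towards the rack's +y. It stays where it is left; 0.3 to 1.5 N moves it
- flap_4 (a joint): hinge of the lid of the fourth tube (yellow), rad: 0 = flat over the mouth, 1.57 = upright, 1.45 to 1.9 at the start. Axis parallel to the rack's x, 10.5 mm from the mouth's centre on the rack's -y side, 77 mm above the worktop: push the lid over towards the rack's +y. It stays where it is left; 0.3 to 1.5 N moves it
- lid_1 (a joint): how far the plug of the lid of the red-lidded first tube is pressed into the mouth, m: 0 at the start, 0.004 = fully home against the rim. It slides square to the lid, takes about 4 N and stays where it is left.
- lid_2 (a joint): how far the plug of the lid of the second tube is pressed into the mouth, m: 0 at the start, 0.004 = fully home against the rim. It slides square to the lid, takes about 4 N and stays where it is left.
- lid_3 (a joint): how far the plug of the lid of the third tube is pressed into the mouth, m: 0 at the start, 0.004 = fully home against the rim. It slides square to the lid, takes about 4 N and stays where it is left.
- lid_4 (a joint): how far the plug of the lid of the fourth tube is pressed into the mouth, m: 0 at the start, 0.004 = fully home against the rim. It slides square to the lid, takes about 4 N and stays where it is left.
- lid_top_1 (a point): middle of the outer face of the lid of the red-lidded first tube: a disc 17 mm across and 4 mm thick with a 4 mm thumb tab, reaching 23 mm from the hinge. Folded flat it lies 86 mm above the worktop while the plug is out and 82 mm with the plug home.
- lid_top_2 (a point): middle of the outer face of the lid of the second tube: a disc 17 mm across and 4 mm thick with a 4 mm thumb tab, reaching 23 mm from the hinge. Folded flat it lies 86 mm above the worktop while the plug is out and 82 mm with the plug home.
- lid_top_3 (a point): middle of the outer face of the lid of the third tube: a disc 17 mm across and 4 mm thick with a 4 mm thumb tab, reaching 23 mm from the hinge. Folded flat it lies 86 mm above the worktop while the plug is out and 82 mm with the plug home.
- lid_top_4 (a point): middle of the outer face of the lid of the fourth tube: a disc 17 mm across and 4 mm thick with a 4 mm thumb tab, reaching 23 mm from the hinge. Folded flat it lies 86 mm above the worktop while the plug is out and 82 mm with the plug home.
- dropper: dropper bottle with a blue cap, 25 mm across, 90 mm tall, loose, behind the rack; origin at the centre of its underside
- pipette: white micropipette lying on its side, 49 x 218 x 26 mm (long side along its own y), loose, in front of the rack; origin under its middle
- marker: white marker with black cap lying down, 17 x 135 x 16 mm (long side along its own y), loose, beyond the fourth tube's end of the rack; origin under its middle
- beaker: small clear beaker, 50 mm across, 63 mm tall, loose, behind the rack; origin at the centre of its underside
Things that resemble listed ones, but are neither listed nor needed, are in the scene too. Leave any purple look-alike of the rack alone.

How it is judged:
By the outcome, as a careful person would: the job done as asked, in the order asked, and still so for the second after the job is handed in, with the robot touching nothing.
It also fails if it takes over 45 s, if anything falls off the work surface, if the arm or the gripper's body presses on something with over 40 N, if the wrist force passes 120 N, or if a joint passes its speed limit or range.

## Working session

There is one attempt and no reset: what is moved stays moved. The work goes in short steps, Python scripts to look and compute and a tool call to move; the robot and the scene stay as the last step left them, time stands still between calls to the robot, and variables do not carry over. Pictures are saved under pics/ and viewed, at most 10 in all, crops included, and the job is handed in when it is done.

Besides the shell and the picture viewer there is one more tool, called as name(argument=value, ...), one argument or row to a line, values as JSON. move_arm: Moves the arm, as the interface text tells. Its arguments: {"type":"object","properties":{"commands":{"type":"array"},"newtons":{"type":"number"}},"required":["commands"]}

```bash
mkdir -p pics
python3 - <<'E'
from plant import r
import cv2
for n in ("scene","top"):
    c=r.capture(n); cv2.imwrite(f"pics/{n}0.png",c["image"][:,:,::-1])
    print(n,{k:v for k,v in c.items() if k!="image"})
print(r.read_state())
E
```

```text
scene {'fov_y': 51.28017634158718, 'cx': 317.9779039862773, 'cy': 204.732074813083, 'eye': array([  -5.78108283, -261.20762703,  783.07062207]), 'orientation': array([-2.42126858,  0.01831986, -1.1284191 ])}
top {'fov_y': 47.129253571948766, 'cx': 306.7686914786566, 'cy': 200.05387687407483, 'eye': array([430.94612224,  20.22931262, 983.31874224]), 'orientation': array([-3.01616051,  0.01092773, -1.57191799])}
{'clock': 0.1, 'qpos': array([ 9.74880064e-01,  1.59010067e-01,  1.59813143e+00,  3.39389567e-05,
        1.38619790e+00, -2.10127622e-01]), 'joint_vel': array([ 0.00074336, -0.00130558, -0.00332025,  0.00140166,  0.0033927 ,
       -0.00075421]), 'joint_torque': array([ 3.51483704e-04, -3.96993363e+01, -3.32337463e+01, -1.89575840e-04,
        4.20209690e-03, -1.88858235e-05]), 'position': array([216.0759554 , 532.26352251, 230.38926755]), 'tcp_rot': array([-3.13989129e+00, -3.96961523e-04,  2.75579742e+00]), 'wrist_force': array([-0.32953149, -0.31239587,  0.44689889]), 'moment': array([-0.01135954, -0.00421968, -0.04546658]), 'grasp_force': 0.0, 'width': 85.34806266872985}
```

View pics/scene0.png

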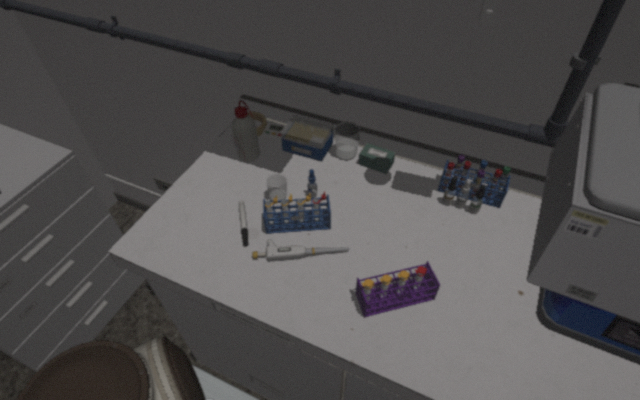

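View pics/top0.png

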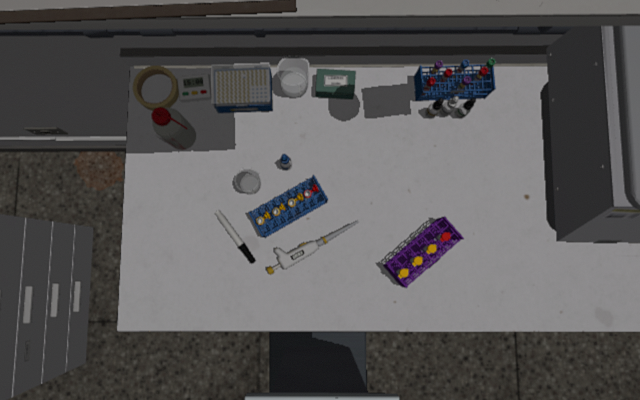

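Three rack candidates appear in the top view: the blue rack at (288,207), the purple look-alike at (423,250), and a blue rack of capped vials at the back at (455,82). The one at (288,207) fits: it is blue, has four open tubes with the red lid at one end, and has the dropper, beaker, marker and pipette round it. I'll confirm with an enlarged crop.

Run:
```python
import cv2,numpy as np
a=cv2.imread("pics/top0.png")[165:245,235:340]; b=cv2.imread("pics/scene0.png")[185:240,250:340]
a=cv2.resize(a,None,fx=7,fy=7,interpolation=cv2.INTER_CUBIC)
cv2.imwrite("pics/cropt.png",np.clip(a*1.6,0,255))
```

```text
[ WARN:0@0.074] global loadsave.cpp:1063 imwrite_ Unsupported depth image for selected encoder is fallbacked to CV_8U.
```

View pics/cropt.png

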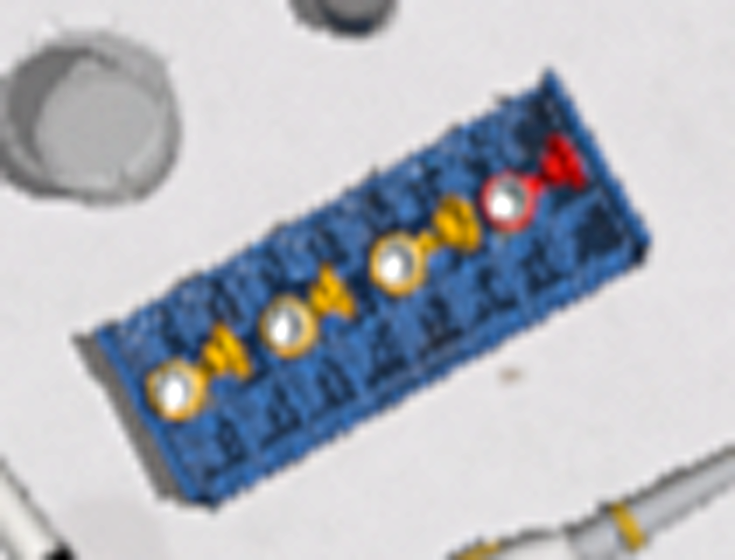

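The crop confirms it: blue rack, four open mouths at crop (508,202), (397,264), (288,326), (176,390), red lid first at the right end, lids standing on the right of each mouth.

```bash
cat > h.py <<'E'
import numpy as np
from scipy.spatial.transform import Rotation as R
CAM={"top":(47.129253571948766,306.7686914786566,200.05387687407483,[430.94612224,20.22931262,983.31874224],[-3.01616051,.01092773,-1.57191799]),
"scene":(51.28017634158718,317.9779039862773,204.732074813083,[-5.78108283,-261.20762703,783.07062207],[-2.42126858,.01831986,-1.1284191])}
def back(p,z,fov,cx,cy,eye,rpy):
    f=200/np.tan(np.radians(fov)/2); p=np.atleast_2d(p); eye=np.array(eye)
    d=R.from_euler("xyz",rpy).apply(np.c_[(p-[cx,cy])/f,np.ones(len(p))])
    return eye+d*((z-eye[2])/d[:,2])[:,None]
def rackfit(m):  # m: 4 mouth xyz -> mouth line centre(y=0 of rack) , row yaw
    s=np.array([-45.5,-9.1,27.3,63.7]); A=np.c_[np.ones(4),s]
    c=np.linalg.lstsq(A,m[:,:2],rcond=None)[0]; u=c[1]/np.linalg.norm(c[1])
    o=m[:,:2].mean(0)-u*s.mean()
    return o,u,np.linalg.norm(c[1])
E
python3 - <<'E'
from h import *
c=np.array([[508,202],[397,264],[288,326],[176,390]])
m=back((c+.5)/7-.5+[235,165],78,*CAM["top"]); o,u,k=rackfit(m)
print(m.round(1),o,u,k,"rack yaw",np.arctan2(-u[0],u[1]))
E
```

```text
[[558.4  29.2  78. ]
 [540.7  60.8  78. ]
 [523.1  91.7  78. ]
 [505.  123.3  78. ]] [536.29617559  68.33884667] [-0.49452025  0.86916611] 0.9892996009001932 rack yaw 0.5172827800233252
```

move_arm(
  commands=[0, 0, 0, 0, 0, 9.6, 0, 0, 0, 0, 0, 0, 9.6, 0, 0, 0, 0, 0, 0, 9.6, 0, 0, 0, 0, 0, 0, 9.5, 0, -0.5, 0, 0, 0, 0, 0, 0, -1, 0, 0, 0, 0, 0, 0, -1, 0, 0, 0, 0, 0, 0, -1, 0, 0, 0, 0, 0, 0, -1, 0, 0, 0, 0, 0, 0, -1, 0, 0, 0, 0, 0, 0, -0.5, 0, 0, 0, 0, 0, 0, 0, 0, 0, 0, 0, 0, 0],
  newtons=20,
)

```text
clock: 1.6
position: [335.4, 322.4, 231.1]
tcp_rot: [-3.141, 0.0, 2.087]
wrist_force: [-0.6, 0.2, 0.1]
width: 0.0
grasp_force: 0.0
```

move_arm(
  commands=[-0.5, 0.1, 0, 0, 0, 0, 0, -1, 0.1, 0, 0, 0, 0, 0, -1, 0.1, 0, 0, 0, 0, 0, -1, 0.1, 0, 0, 0, 0, 0, -1, 0.1, 0, 0, 0, 0, 0, -1, 0.1, 0, 0, 0, 0, 0, -1, 0.1, 0, 0, 0, 0, 0, -1, 0.2, 0, 0, 0, 0, 0, -1, 0.2, 0, 0, 0, 0, 0, -1, 0.1, 0, 0, 0, 0, 0, -0.65, 0, 0, 0, 0, 0, 0, 0, 0, 0, 0, 0, 0, 0],
)

```text
clock: 3.1
position: [577.3, -6.0, 230.9]
tcp_rot: [-3.141, -0.001, 2.087]
wrist_force: [-0.4, -0.3, 0.0]
width: 0.4
grasp_force: 0.0
```

Run:
```python
from plant import r
import cv2
c=r.capture("wrist"); cv2.imwrite("pics/w0.png",c["image"][:,:,::-1])
print({k:v for k,v in c.items() if k!="image"}); s=r.read_state(); print(s["position"],s["wrist_force"])
```

```text
{'fov_y': 60.43170360730627, 'cx': 318.82712170665593, 'cy': 204.957079580744, 'eye': array([541.28534824,  59.0174574 , 374.19489784]), 'orientation': array([ 2.84519620e+00, -6.43593983e-04,  5.17763955e-01])}
[576.87477562  -5.00007457 231.02378565] [-0.19592376 -0.11964602 -0.10844118]
```

View pics/w0.png

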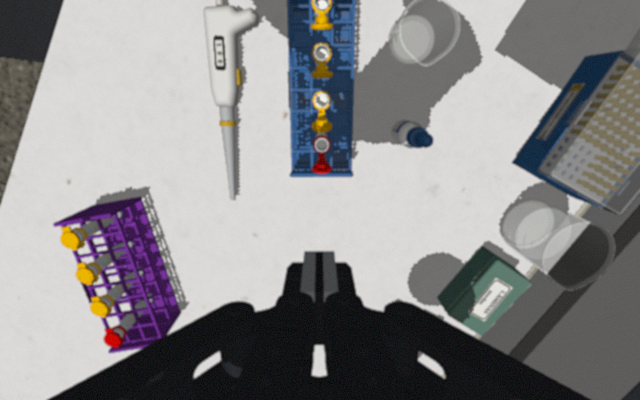

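The wrist view shows the row running straight up the picture, in line with the fingers: mouths at about (322,145), (321,101), (322,54), (322,5).

Run:
```python
from h import *
m=back([[322,145],[321,101],[322,54],[322,5]],78,60.4317,318.827,204.957,[541.285,59.017,374.195],[2.845196,-.00064359,.517764])
o,u,k=rackfit(m); t=np.array([577.0,-5.5])
print(m.round(1),o,u,k,np.arctan2(u[1],u[0]))
for nm,oo in (("wrist",o),("top",np.array([536.3,68.34]))):
    x=np.array([np.cos(2.087),np.sin(2.087)]);y=np.array([x[1],-x[0]])
    d=oo-45.5*u-t; print(nm,"mouth1 from tcp, tool x,y",d@x,d@y)
```

```text
[[562.   28.5  78. ]
 [543.4  59.4  78. ]
 [526.3  90.8  78. ]
 [509.1 120.8  78. ]] [539.70331926  66.96563981] [-0.49526271  0.86874326] 0.975251076933843 2.08893353955095
wrist mouth1 from tcp, tool x,y 35.932368762857685 3.418819389728993
top mouth1 from tcp, tool x,y 38.807466035704564 1.137314721179557
```

move_arm(
  commands=[-0.2, 0.05, 0, 0, 0, 0, 0, 0, 0, 1, 0, 0, 0, 0, 0, 0, 1, 0, 0, 0, 0, 0, 0, 1, 0, 0, 0, 0, 0, 0, 0.5, 0, 0, 0, 0, 0, 0, 0, 0, 0, 0, 0, 0.2, 0, 0, 0, 0, 0, 0, 0.2, 0, 0, 0, 0, 0, 0, 0.15, 0, 0, 0, 0, 0, 0, 0.15, 0, 0, 0, 0, 0, 0, 0.15, 0, 0, 0, 0, 0, 0, 0, 0, 0, 0, 0, 0, 0],
)

```text
clock: 4.65
position: [565.5, 19.0, 91.1]
tcp_rot: [-3.141, -0.001, 2.088]
wrist_force: [0.1, -0.4, 0.3]
width: 0.2
grasp_force: 0.0
```

Run:
```python
from plant import r
import cv2,numpy as np
c=r.capture("wrist"); a=c["image"][40:300,230:430,::-1]; b=r.capture("scene")["image"][180:245,250:345,::-1]
a=cv2.resize(a,None,fx=2,fy=2,interpolation=2); b=cv2.resize(b,None,fx=4,fy=4,interpolation=2)
o=np.zeros((520,800,3),np.uint8); o[:,:400]=a; o[:260,400:780]=b
cv2.imwrite("pics/w1.png",o); print(c["eye"],c["orientation"])
```

```text
[529.38788261  83.96033873 234.37890896] [ 2.84518394e+00 -6.98530742e-04  5.19176712e-01]
```

View pics/w1.png

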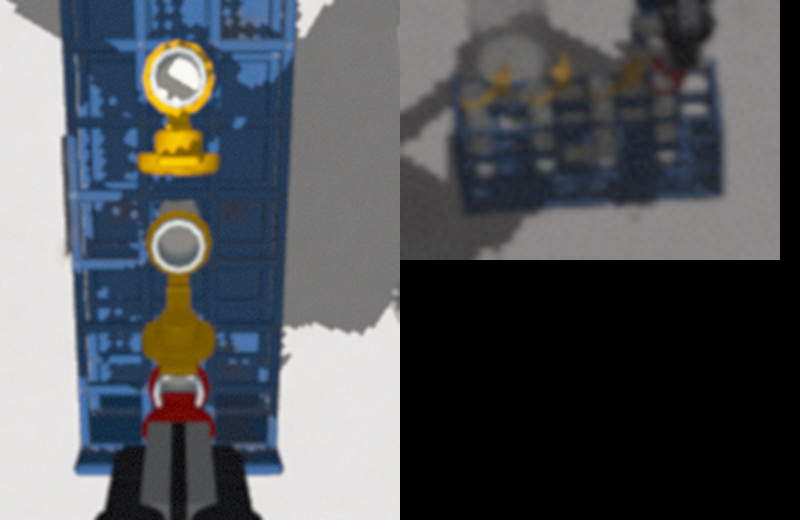

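The fingers are centred on the row and the red lid is folding; mouth 2 at wrist (319.5,162) and mouth 3 at (319,78.5) refine the position.

Run:
```python
from h import *
m=back([[319.5,162],[319,78.5]],78,60.4317,318.827,204.957,[529.388,83.960,234.379],[2.845184,-.0007,.519177])
x=np.array([np.cos(2.088),np.sin(2.088)]);y=np.array([x[1],-x[0]])
d=m[:,:2]-[565.5,19.0]; print(m, d@x,d@y)
```

```text
[[543.22708857  60.58600968  78.        ]
 [525.165361    91.71894137  78.        ]] [47.15965116 83.15120618] [1.20253358 0.89691015]
```

move_arm(
  commands=[0.1, 0.02, 0, 0, 0, 0, 0, 0.1, 0, 0, 0, 0, 0, 0, 0, 0, 0.1, 0, 0, 0, 0, 0, 0, 0.05, 0, 0, 0, 0, 0, 0, 0.03, 0, 0, 0, 0, 0, 0, 0.0, 0, 0, 0, 0],
)

```text
clock: 5.5
position: [562.8, 25.7, 84.0]
tcp_rot: [-3.142, -0.0, 2.087]
wrist_force: [-0.5, 0.6, 2.0]
width: 0.1
grasp_force: 0.8
```

move_arm(
  commands=[0, 0, 0.04, 0, 0, 0, 0, 0, 0, 0.03, 0, 0, 0, 0, 0, 0, 0, 0, 0, 0, 0],
)

```text
clock: 5.88
position: [563.4, 25.5, 82.8]
tcp_rot: [3.141, 0.001, 2.087]
wrist_force: [-4.9, 1.2, 12.1]
width: -0.1
grasp_force: 5.5
```

Run:
```python
from plant import r
for i in range(3):
    r.capture("wrist"); s=r.read_state(); print(s["position"].round(2),s["wrist_force"].round(1))
```

```text
[563.4   25.48  82.82] [-4.8  1.4 11. ]
[563.36  25.47  82.81] [-4.4  1.6 10. ]
[563.38  25.49  82.82] [-4.4  0.8 10.7]
```

move_arm(
  commands=[0, 0, 0.03, 0, 0, 0, 0, 0, 0, 0, 0, 0, 0, 0],
)

```text
clock: 6.28
position: [563.6, 25.4, 82.4]
tcp_rot: [3.141, 0.001, 2.088]
wrist_force: [-6.2, 1.7, 15.5]
width: -0.0
grasp_force: 7.8
```

move_arm(
  commands=[0, 0, -0.05, 0, 0, 0, 0, 0, 0, 0, 0, 0, 0, 0],
)

```text
clock: 6.52
position: [563.4, 25.3, 83.2]
tcp_rot: [3.141, 0.001, 2.087]
wrist_force: [-3.1, 0.5, 7.6]
width: -0.1
grasp_force: 3.9
```

move_arm(
  commands=[0, 0, -0.05, 0, 0, 0, 0, 0, 0, 0, 0, 0, 0, 0],
)

```text
clock: 6.78
position: [562.9, 25.5, 83.9]
tcp_rot: [3.141, 0.0, 2.087]
wrist_force: [0.1, 0.9, -0.3]
width: 0.1
grasp_force: 0.0
```

move_arm(
  commands=[0, 0, -0.05, 0, 0, 0, 0, 0.1, 0, 0, 0, 0, 0, 0, 0, 0, 0.05, 0, 0, 0, 0, 0, 0, 0.05, 0, 0, 0, 0, 0, 0, 0, 0, 0, 0, 0],
)

```text
clock: 7.4
position: [560.8, 29.2, 81.9]
tcp_rot: [-3.141, -0.0, 2.087]
wrist_force: [0.5, -0.4, 0.5]
width: 0.4
grasp_force: 0.0
```

move_arm(
  commands=[0, 0, 0.05, 0, 0, 0, 0, 0, 0, 0, 0, 0, 0, 0],
)

```text
clock: 7.65
position: [560.9, 29.1, 81.4]
tcp_rot: [-3.141, -0.0, 2.087]
wrist_force: [-5.1, 1.5, 9.8]
width: -0.1
grasp_force: 5.1
```

Lid 1's top now lies at about 82 mm under no load (it is home). On to lid 2.

move_arm(
  commands=[-0.1, 0, -0.28, 0, 0, 0, 0, 0, 0, 0, 0, 0, 0, 0, 0.2, 0, 0, 0, 0, 0, 0, 0.2, 0, 0, 0, 0, 0, 0, 0.2, 0, 0, 0, 0, 0, 0, 0.2, 0, 0, 0, 0, 0, 0, 0.14, 0, 0, 0, 0, 0, 0, 0.1, 0, 0.1, 0, 0, 0, 0, 0, 0, 0.06, 0, 0, 0, 0, 0, 0, 0.04, 0, 0, 0, 0, 0, 0, 0, 0, 0, 0, 0],
)

```text
clock: 9.02
position: [542.4, 61.6, 83.1]
tcp_rot: [-3.142, 0.0, 2.087]
wrist_force: [0.1, -0.4, 1.8]
width: 0.1
grasp_force: 0.4
```

move_arm(
  commands=[0, 0, 0.04, 0, 0, 0, 0, 0, 0, 0, 0, 0, 0, 0],
)

```text
clock: 9.28
position: [542.4, 61.6, 81.7]
tcp_rot: [3.141, 0.0, 2.087]
wrist_force: [-1.5, 0.4, 1.9]
width: -0.4
grasp_force: 1.2
```

move_arm(
  commands=[0, 0, 0.04, 0, 0, 0, 0, 0, 0, 0, 0, 0, 0, 0],
)

```text
clock: 9.52
position: [542.5, 61.6, 81.3]
tcp_rot: [-3.141, 0.0, 2.087]
wrist_force: [-4.5, 1.0, 11.5]
width: -0.1
grasp_force: 5.6
```

move_arm(
  commands=[-0.1, 0, -0.28, 0, 0, 0, 0, 0, 0, 0, 0, 0, 0, 0, 0.2, 0, 0, 0, 0, 0, 0, 0.2, 0, 0, 0, 0, 0, 0, 0.2, 0, 0, 0, 0, 0, 0, 0.2, 0, 0, 0, 0, 0, 0, 0.1, 0, 0, 0, 0, 0, 0, 0.1, 0, 0.1, 0, 0, 0, 0, 0, 0, 0.06, 0, 0, 0, 0, 0, 0, 0.04, 0, 0, 0, 0, 0, 0, 0, 0, 0, 0, 0],
)

```text
clock: 10.9
position: [524.6, 93.0, 83.2]
tcp_rot: [3.142, 0.0, 2.087]
wrist_force: [-0.0, 0.7, 0.1]
width: -0.0
grasp_force: 0.4
```

move_arm(
  commands=[0, 0, 0.04, 0, 0, 0, 0, 0, 0, 0, 0, 0, 0, 0],
)

```text
clock: 11.15
position: [524.6, 92.9, 81.7]
tcp_rot: [3.141, 0.0, 2.087]
wrist_force: [-0.9, 0.6, 2.6]
width: -0.4
grasp_force: 1.2
```

move_arm(
  commands=[0, 0, 0.04, 0, 0, 0, 0, 0, 0, 0, 0, 0, 0, 0],
)

```text
clock: 11.4
position: [524.7, 92.9, 81.3]
tcp_rot: [-3.141, 0.0, 2.087]
wrist_force: [-4.4, 0.4, 11.4]
width: -0.2
grasp_force: 5.8
```

Same signature: lid 3 is home. Lid 4 next.

move_arm(
  commands=[-0.1, 0, -0.28, 0, 0, 0, 0, 0, 0, 0, 0, 0, 0, 0, 0.2, 0, 0, 0, 0, 0, 0, 0.2, 0, 0, 0, 0, 0, 0, 0.2, 0, 0, 0, 0, 0, 0, 0.2, 0, 0, 0, 0, 0, 0, 0.1, 0, 0, 0, 0, 0, 0, 0.1, 0, 0.1, 0, 0, 0, 0, 0, 0, 0.06, 0, 0, 0, 0, 0, 0, 0.04, 0, 0, 0, 0, 0, 0, 0, 0, 0, 0, 0],
)

```text
clock: 12.78
position: [506.8, 124.2, 83.2]
tcp_rot: [3.142, 0.0, 2.087]
wrist_force: [-0.3, 0.3, 0.1]
width: 0.3
grasp_force: 0.4
```

move_arm(
  commands=[0, 0, 0.04, 0, 0, 0, 0, 0, 0, 0, 0, 0, 0, 0],
)

```text
clock: 13.02
position: [506.8, 124.2, 81.7]
tcp_rot: [3.141, 0.0, 2.087]
wrist_force: [-1.2, 0.9, 3.1]
width: -0.1
grasp_force: 1.2
```

move_arm(
  commands=[0, 0, 0.04, 0, 0, 0, 0, 0, 0, 0, 0, 0, 0, 0],
)

```text
clock: 13.28
position: [507.0, 124.3, 81.4]
tcp_rot: [-3.141, 0.0, 2.087]
wrist_force: [-5.9, -0.2, 12.9]
width: -0.3
grasp_force: 6.0
```

move_arm(
  commands=[0, 0, -0.5, 0, 0, 0, 0, 0, 0, -1, 0, 0, 0, 0, -0.5, 0, -0.5, 0, 0, 0, 0, -1, 0, 0, 0, 0, 0, 0, -1, 0, 0, 0, 0, 0, 0, -1, 0, 0, 0, 0, 0, 0, -0.5, 0, 0, 0, 0, 0, 0, 0, 0, 0, 0, 0, 0, 0],
)

```text
clock: 14.28
position: [585.8, -15.3, 159.7]
tcp_rot: [-3.141, -0.0, 2.086]
wrist_force: [-0.3, 0.5, 0.1]
width: 0.2
grasp_force: 0.0
```

Run:
```python
from plant import r
import cv2,numpy as np
a=r.capture("wrist")["image"][:,:,::-1]
a=cv2.resize(a[0:280,200:440],None,fx=2.1,fy=2.1,interpolation=2)
cv2.imwrite("pics/w2.png",a); print(r.read_state()["wrist_force"])
t=r.capture("top")["image"][:,:,::-1]; b=cv2.imread("pics/top0.png")
d=cv2.absdiff(t,b).max(2); ys,xs=np.where(d>60); print(xs.min(),xs.max(),ys.min(),ys.max()); 
o=np.hstack([b[150:280,200:365],t[150:280,200:365]]); cv2.imwrite("pics/cmp.png",cv2.resize(o,None,fx=2.4,fy=2.4,interpolation=2))
```

```text
[-0.55791264 -0.17714577 -0.5984748 ]
193 400 83 399
```

View pics/w2.png

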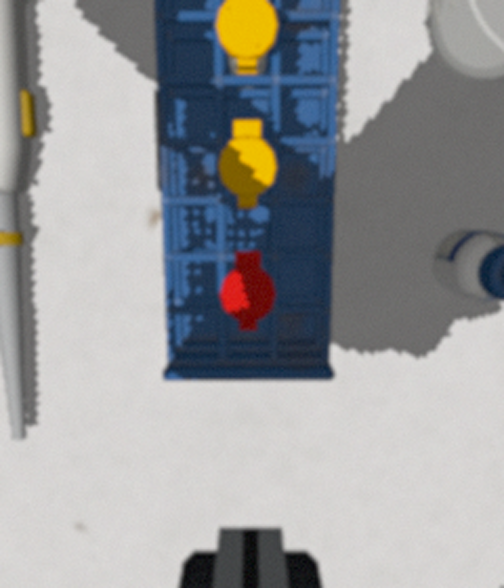

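View pics/cmp.png

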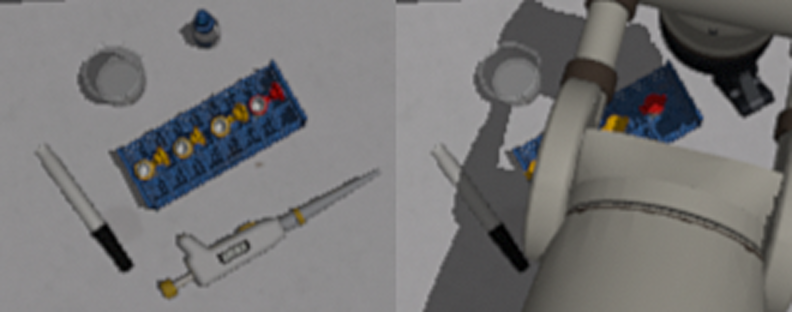

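The pictures show lids 1–3 (crop (247,290), (247,165), (247,28)) flat on their tubes, and nothing around the rack moved. Lid 4 is out of view or hidden by the arm, but its press gave the same height and force as the others.

```bash
python3 -c "
from plant import r
print(r.finish_job())"
```

```text
the job is handed in; nothing more can be done
None
```

I folded all four lids over in row order, red first, and pressed each one home at 10–16 N; the final pictures show lids 1–3 flat but not lid 4, which I judged closed from its matching press height and force, and I handed the job in at about 14.4 s.

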